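# Prop the spring catch and take the punching die out of its shoe

## Robot

A 7-joint arm with a two-finger parallel gripper is mounted at the origin on the work surface. World frame = base frame: x ahead of the robot, y to its left, z up, the work surface at z = 0. Lengths are in m, angles in rad, forces in N, time in s.
With the tool pointing down it reaches from about 0.35 to 0.9 m from the base axis. Payload 8.1 kg.
Tool frame: the origin (TCP) lies where the fingers leave the gripper's body, on its centre line; the fingertips stand 66 mm ahead of it and the grasp point (between the pads) lies 47 mm ahead of it (arm.tip_reach is the distance from the TCP to the fingertips, in m); z points along the fingers, y is the direction in which the jaws open and shut (so a half turn about z gives the same grasp; the last joint's range is limited). The gripper opens to 92 mm and grips with 3 to 60 N. Pads are 19 mm wide; open, the fingers measure 130 mm over their backs; the gripper's body (75 mm by 190 mm) begins 47 mm behind the grasp point.
Start: joints at [1.122, 0.434, 0.025, 1.573, -0.012, 1.134, -0.075], TCP at [0.212, -0.588, 0.292] pointing down, gripper open.
Joint ranges: [-2.62, 2.62], [-0.44, 2.09], [-1.27, 1.32], [0.08, 2.57], [-1.32, 4.46], [0.12, 2], [-2.74, 2.74]. Speed limits (rad/s): [2.22, 2.22, 3.01, 3.01, 3.14, 3.14, 3.14].

## Interface

Orientations are given as a rotation vector (axis times angle).
In Python, from cell import arm gives the robot as it stands.
- The arm moves only by the tool carry_out, never from a script. Its argument "plan" is a list of rows, each a list of 5 numbers: the shift along the world's x, y, z in cm, then the turn about the world's z in rad, then the finger opening in cm, from 0 to 9.18. In form: [[tx, ty, tz, spin, fingers], ...]. A call has 1 to 20 rows; each row is the pose to reach, as a shift and turn from the pose measured when the call began; what a row does not reach only later rows make up. A row lasts 1/10 s, in which the tool goes at most 50 mm and 8.59 degrees, less where a joint would pass 70% of its speed; a pose out of reach is approached as far as the arm can. A call with a gripper value outside its range is refused whole. The fingers move at their own pace and stop on an object; "squeeze" is the grip in N (left out, the last holds). Time passes only in rows, so rows that repeat a pose let the fingers close. It gives the time, the measured TCP pose, the force and the opening at its end, in the units of the state.
- arm.observe(): the state, without advancing time (a new reading comes with each control period).
- arm.get_image(name): name is "scene" or "top" or "wrist"; returns (picture, depth): 384x512x3 uint8, red, green, blue; 384x512 float32, m along the optical axis (not along the pixel's ray), 0 where there is no reading.
- arm.get_calibration(name): a dict with "intrinsics" (3x3 intrinsics, pixels), "rvec" (rotation vector, rad) and "tvec" (3), from world to camera coordinates, as OpenCV has them; the wrist camera has in their place "tool_from_camera" (4x4, takes a point from camera to tool coordinates, whose origin is the TCP and whose axes are the flange's). Camera axes: x right, y down, z forward; pixel columns grow to the right and rows downward; lengths in m; the calibration is good to about 2 mm. A picture is of the moment at which its call begins: read the wrist's pose just before it. get_calibration takes no time and is no camera call.
- arm.sign_off(): hands the job in, once; it reports no verdict.
The state is a dict: "clock": time; "joints": joint angles; "dq": joint speeds; "joint_efforts": joint torques, N m; "position": TCP position; "ee_rot": TCP orientation; "force": force on the tool from outside, world axes, zero at the start; "ft_torque": the same for the moment, N m; "width": opening from 0.0 (shut) to 1.0 (fully open).
Only numpy, scipy, OpenCV 4.12 (cv2) and the standard library are available. Lean on these libraries where they do the work, as an engineer would, in place of code of your own. Each camera call takes 0.05 s, during which the arm holds its last target. There are 200 camera calls.

## Task

Take the punching die out of its shoe. Its spring catch will not stay back by itself, so first push the wooden wedge fully home against the stop, without ramming it, so that it props the catch open with nothing touching the wedge; then lift the die out by its handle and set it down flat in the wooden tray, without dropping it. Leave the wedge in place holding the catch open, do not wrench the die while the catch is shut, and leave everything else on the bench where it is.

Things in the scene. Friction and masses are not known exactly. Their poses are not given: they have to be found in the camera images.
- shoe: Steel die shoe fixed to the bench. Origin: on the bench under it; x is the wedge's way in (roughly away from the robot), y the catch side, z up. Sizes below are mm in this frame, heights above the bench. Bed 10 thick, x -62..62, y -72..92, with a landing strip in front, x -152..-60, y -8..68, also 10 high. Spring housing y 82..92, 36 high.
- nest (a point): Centre of the die's square nest on the bed (shoe x 0, y -22, z 10 mm). 68 mm wide inside, walls 10 mm thick, tops at 22 mm; its +y wall is a rail: shoe x -44..44, y 12..22, top at 32 mm.
- mouth (a point): Open -x end of the wedge's slot, its middle, on the bed (shoe x -44, y 30, z 10 mm). The slot runs along shoe +x between the fixed rail (y 22) and the catch's arm (y 38 when shut, so 16 mm wide), corners rounded, open above but for the catch's nose. In front of it lies the landing strip.
- stop (a point): Face of the fixed stop block that the wedge's tip must meet, at the slot's far end beside the rail, on the bed (shoe x 43, y 26, z 10 mm). Block: y 22..66, top at 32 mm.
- catch (a joint): Sliding spring catch. Arm: shoe x -41..40, y 38..50 when shut, 12..42 mm high; thumb tab x 17..33, up to 58 mm. In m: 0 shut, grows as it slides to shoe +y, at most 0.026. Spring pushes it shut, 2.6 N at 0, 4.7 N at 0.016. Reads about 0.016 with the wedge home; the nose is then 7 mm clear of the die.
- nose (a point): Tip of the catch's nose, on its top face (shut: shoe x 0, y 1, z 42 mm); moves with the catch. The nose is 28 mm wide in x, reaches from the arm over slot and rail, 35 to 42 mm above the bench, and when shut lies 9 mm over the die's edge.
- wedge: Loose wooden wedge, flat, mm: 110 long, 20 high, 50 g. Origin: underside, mid-length, mid-width of the tail; x to the thin end. One side straight (y -16), goes along the rail; other side y 16 from the square tail (x -55) to x -15, then slants to y -8 at the tip (x 55; 8 wide). Home: origin at shoe x -12, y 38, tail 23 out of the slot. Pushing takes 5 to 20 N, then the rigid stop; let go, it stays.
- die: Punching die: steel plate 64 x 64 x 22 mm, about 0.55 kg (varies), with a black upright grip block in the middle of its top: 14 mm thick along the die's x, 30 mm along its y, 22 to 56 mm above its underside. Origin: centre of its underside. Starts in the nest on the bed, axes parallel to the shoe's, 2 mm of play each side.
- tray: Square wooden tray, fixed to the bench, 112 x 112 mm and 24 mm high outside, walls and floor 6 mm thick, empty, open at the top. Origin: centre of its underside. It stands left or right of the shoe.
- slab: Bystander: white plastic punching slab, 110 x 110 x 22 mm, on the other side of the shoe from the tray. Origin: centre of its underside.
- awl: Bystander: wooden-handled awl, 130 mm long, lying along its x, on the other side from the wedge. Origin: underside of its middle.
- phone: Bystander: dark phone lying flat, 145 (its x) x 70 x 8 mm. Origin: centre of its underside.
- ruler: Bystander: metal ruler lying flat, 155 (its x) x 30 x 4 mm. Origin: centre of its underside.
- jar: Bystander: amber glass jar with black lid, diameter 56, height 75 mm. Origin: centre of its underside.
- mallet: Bystander: mallet, 230 mm long, lying along its x. Origin: underside of its middle.
- mug: Bystander: white cup without handle, diameter 76, height 95 mm. Origin: centre of its underside.
- bottle: Bystander: white bottle with black cap, diameter 48, height 130 mm. Origin: centre of its underside.
Things that resemble listed ones, but are neither listed nor needed, are in the scene too. Leave any turquoise look-alike of the die alone.

How it is judged:
On the way, in this order (a step that is already met when the one before it is completed fails the run):
1. the wedge is home against the stop (tip within 3 mm of it) and props the catch open at least 13 mm, with no finger on the wedge, the die still in its nest (value of joint catch above 0.013 m and x of wedge in the frame of shoe above -0.015 m and z of wedge in the frame of shoe below 0.014 m and y of wedge in the frame of shoe between 0.034 and 0.044 m and contact force between the fingers and wedge below 0.2 N and z of die in the frame of shoe below 0.015 m), for 0.3 s.
2. the die is lifted clear of the shoe while the wedge holds the catch open (z of die in the frame of shoe above 0.045 m and value of joint catch above 0.013 m and contact force between the fingers and wedge below 0.2 N), for 0.1 s.
At the end, for the whole second after the job is handed in: The die rests flat and still on the floor of the tray (tilt under 0.08 rad, its middle within 30 mm of the tray's), released; the wedge is still home (tip within 3 mm of the stop, lying on the bed) and holds the catch open at least 13 mm (horizontal distance between die and tray below 0.03 m and z of die in the frame of tray between 0.003 and 0.01 m and angle between die's own z axis and vertical below 0.08 rad and linear speed of die below 0.02 m/s and value of joint catch above 0.013 m and x of wedge in the frame of shoe above -0.015 m and z of wedge in the frame of shoe below 0.014 m); the robot touches nothing.
It fails at once if the wedge is rammed into the shoe (over 60 N between them) (contact force between wedge and shoe above 60 N).
It fails at once if the die is wrenched against the shoe or its catch (over 60 N between them) (contact force between die and shoe above 60 N).
It fails at once if the die is dropped into the tray (faster than 0.5 m/s within 20 mm of the floor) (horizontal distance between die and tray below 0.08 m and z of die in the frame of tray below 0.026 m and linear speed of die above 0.5 m/s).
It fails at once if a bystander is moved by more than 30 mm (distance of any of slab, awl, phone, ruler, jar, mallet, mug, bottle from where it was at the start of the episode above 0.03 m).
It also fails if it takes over 70 s, if anything falls off the work surface, if the arm or the gripper's body presses on something with over 40 N, if the wrist force passes 120 N, or if a joint passes its speed limit or range.

## Working session

There is one attempt and no reset: what is moved stays moved. The work goes in short steps, Python scripts to look and compute and a tool call to move; the robot and the scene stay as the last step left them, time stands still between calls to the robot, and variables do not carry over. Pictures are saved under pics/ and viewed, about 8 in all and at most 12, crops included, and the job is handed in when it is done.

Besides the shell and the picture viewer there is one more tool, called after "Call:" by a JSON object that holds its "op" and its "data". carry_out: Moves the arm, as the interface text tells. Its arguments: {"type":"object","properties":{"plan":{"type":"array"},"squeeze":{"type":"number"}},"required":["plan"]}

```bash
mkdir -p pics; cat > h.py <<'E'
import numpy as np, cv2
from cell import arm
from scipy.spatial.transform import Rotation as R
def cam(name):
    s=arm.observe(); c=arm.get_calibration(name); im,d=arm.get_image(name)
    K=np.array(c["intrinsics"])
    if name=="wrist":
        T=np.eye(4);T[:3,:3]=R.from_rotvec(s["ee_rot"]).as_matrix();T[:3,3]=s["position"]
        W=T@np.array(c["tool_from_camera"])
    else:
        E=np.eye(4);E[:3,:3]=R.from_rotvec(np.ravel(c["rvec"])).as_matrix();E[:3,3]=np.ravel(c["tvec"]);W=np.linalg.inv(E)
    v,u=np.mgrid[:im.shape[0],:im.shape[1]]
    P=np.stack([(u-K[0,2])/K[0,0]*d,(v-K[1,2])/K[1,1]*d,d],-1)@W[:3,:3].T+W[:3,3]
    P[d==0]=np.nan
    return im,d,P,K,W
def save(n,im): cv2.imwrite(n,im[...,::-1])
E
python3 - <<'E'
from h import *
for n in("top","scene"):
    im,d,P,K,W=cam(n); np.savez(n+".npz",im=im,P=P,K=K,W=W)
    print(n,W[:3,3],W[:3,2])
    save(f"pics/{n}1.png",cv2.resize(im,(800,600),interpolation=cv2.INTER_CUBIC))
s=arm.observe();print(s["position"],s["ee_rot"],s["clock"],s["width"],s["force"])
E
```

```text
top [0.43870884 0.01186013 0.89481348] [ 0.17362816 -0.0110115  -0.98474972]
scene [ 1.14927455 -0.10399293  0.63941728] [-0.69765169  0.14749668 -0.70108976]
[ 0.21170167 -0.58769886  0.29153814] [-3.09345982e+00 -5.40206624e-01  5.72917872e-04] 0.1 0.9980192520375344 [ 0.41421036  0.02107708 -0.62075134]
```

View pics/top1.png

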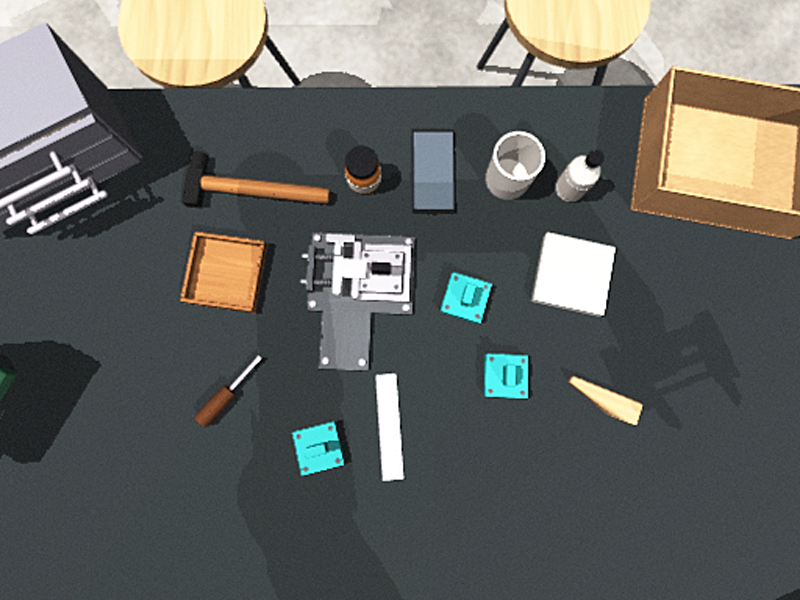

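View pics/scene1.png

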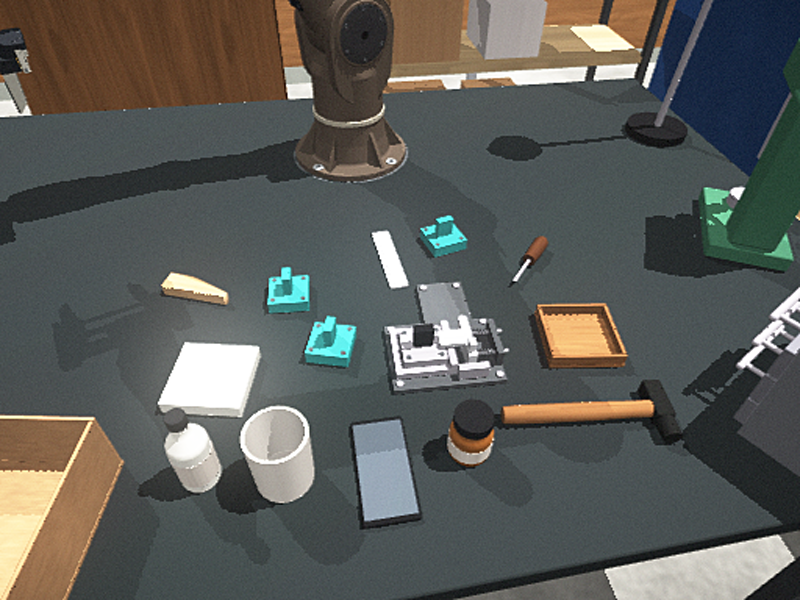

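Candidates: the wooden wedge is at about (605,400) in the top view, thin end up-left, and nothing else looks like it. The die is the plate with the black grip at (381,268) in the shoe; the three turquoise ones at (466,297), (507,376) and (318,448) are look-alikes. The tray is at (225,272), left of the shoe. I'll measure these now.

```bash
cat > m.py <<'E'
from h import *
D=np.load("top.npz");P=D["P"];im=D["im"]
s=512/800
def reg(u0,v0,u1,v1,z0,z1):
    m=np.zeros(P.shape[:2],bool);m[int(v0*s):int(v1*s),int(u0*s):int(u1*s)]=1
    return m&(P[...,2]>z0)&(P[...,2]<z1)
def rect(n,m):
    r=cv2.minAreaRect((P[m][:,:2]*1000).astype(np.float32));print(n,m.sum(),r,"z",np.percentile(P[m][:,2],[5,50,95]).round(4));return cv2.boxPoints(r)
bare=reg(420,400,470,560,-.05,.05);print("bench z",np.nanmedian(P[bare][:,2]))
m=reg(560,365,650,435,.012,.04);rect("wedge",m)
pts=(P[m][:,:2]*1000).astype(np.float32);print(cv2.approxPolyDP(cv2.convexHull(pts),3,True)[:,0])
rect("tray",reg(170,220,275,325,.015,.04))
rect("strip",reg(310,318,378,380,.005,.02))
rect("bed",reg(295,225,420,318,.005,.07)&(P[...,2]<.018))
rect("slab",reg(520,225,625,325,.012,.04))
m=reg(340,240,420,310,.05,.09);rect("grip/tab",m);print((P[m]*1000).round(0).astype(int)[::4].tolist())
E
python3 m.py
```

```text
bench z -0.001107921937056
wedge 524 ((423.2743225097656, -302.68548583984375), (111.19195556640625, 32.43113708496094), 67.1258773803711) z [0.0159 0.019  0.0213]
[[ 456.78192 -256.48068]
 [ 452.17697 -254.74896]
 [ 402.73965 -310.03998]
 [ 388.771   -347.05258]
 [ 416.10486 -358.44885]]
tray 516 ((627.7510986328125, 277.4166564941406), (113.06378936767578, 112.38899993896484), 81.2799072265625) z [0.017  0.0219 0.025 ]
strip 1057 ((515.3319091796875, 88.7332763671875), (76.07252502441406, 81.99858093261719), 87.31515502929688) z [0.0063 0.009  0.0118]
bed 1563 ((621.2125244140625, 63.56666946411133), (164.04400634765625, 133.0157012939453), 87.15043640136719) z [0.0066 0.0092 0.013 ]
slab 2030 ((618.4881591796875, -270.4508972167969), (111.41902160644531, 110.85012817382812), 76.35906982421875) z [0.0182 0.0211 0.0237]
grip/tab 103 ((632.6419677734375, 57.773887634277344), (84.97535705566406, 20.978586196899414), 68.46766662597656) z [0.054  0.0642 0.0663]
[[657, 94, 56], [652, 94, 57], [647, 94, 58], [644, 94, 53], [628, 37, 64], [628, 28, 65], [629, 19, 63], [626, 40, 65], [626, 30, 64], [626, 21, 64], [624, 42, 65], [623, 33, 66], [623, 23, 65], [622, 47, 61], [621, 37, 66], [621, 28, 66], [621, 19, 65], [619, 40, 64], [618, 30, 66], [618, 21, 66], [617, 42, 63], [616, 33, 66], [616, 24, 66], [617, 42, 54], [616, 33, 54], [615, 24, 60]]
```

```bash
python3 - <<'E'
from h import *
im=np.load("top.npz")["im"]
a=cv2.resize(im[140:245,185:275],(480,560),interpolation=cv2.INTER_CUBIC)
b=cv2.resize(im[230:285,350:420],(320,251),interpolation=cv2.INTER_CUBIC)
c=np.zeros((560,800,3),np.uint8);c[:,:480]=a;c[:251,480:]=b
save("pics/crop1.png",c)
E
```

```text
(no output)
```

View pics/crop1.png

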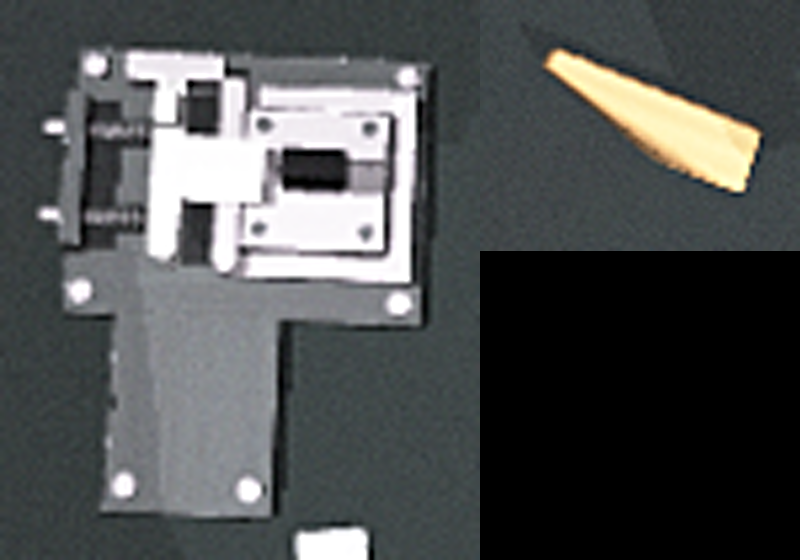

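The crop shows the catch's nose lying over the plate with the black grip at its centre, and the wedge's straight side facing away from the robot. The measured sizes match the given ones. I put the shoe at (620.7, 53.6) with yaw -2.85°, and the grip-top check agrees within 2 mm. The wedge is at (423, -302) with yaw 67.6°, and the tray is at (628, 277). Next I hover over the wedge tail.

Call:
{"op": "carry_out", "data": {"plan": [[19.3,24.1,-10,0.834,7],[19.3,24.1,-12,0.834,7],[19.3,24.1,-12,0.834,7],[19.3,24.1,-12,0.834,7],[19.3,24.1,-12,0.834,7],[19.3,24.1,-12,0.834,7],[19.3,24.1,-12,0.834,7],[19.3,24.1,-12,0.834,7],[19.3,24.1,-12,0.834,7],[19.3,24.1,-12,0.834,7],[19.3,24.1,-12,0.834,7]], "squeeze": 35}}

```text
clock: 1.2
position: [0.4039, -0.3481, 0.1719]
ee_rot: [-2.613, -1.744, 0.002]
force: [0.1, -0.2, 0.6]
width: 0.762
```

```bash
cat > w.py <<'E'
from h import *
import sys
s=arm.observe();print(s["clock"],s["position"],np.degrees(R.from_rotvec(s["ee_rot"]).as_matrix()[:2,1]@[1,1j]if 0 else np.arctan2(*R.from_rotvec(s["ee_rot"]).as_matrix()[[1,0],1])),"tilt",R.from_rotvec(s["ee_rot"]).as_matrix()[:,2].round(4),"F",np.round(s["force"],1),s["width"])
im,d,P,K,W=cam("wrist");np.savez("wrist.npz",im=im,P=P)
save(sys.argv[1],cv2.resize(im,(800,600)))
m=(im[...,0].astype(int)-im[...,2]>40)&(P[...,2]>.012)&(P[...,2]<.035)&(abs(P[...,0]-.423)<.08)&(abs(P[...,1]+.302)<.08)
if m.sum()>100:
    p=(P[m][:,:2]*1000).astype(np.float32);print(m.sum(),cv2.minAreaRect(p),cv2.approxPolyDP(cv2.convexHull(p),3,True)[:,0].tolist(),np.median(P[m][:,2]))
E
python3 w.py pics/w1.png
```

```text
1.2 [ 0.40391352 -0.34807385  0.1719039 ] -22.548145269121243 tilt [-1.2e-03 -5.0e-04 -1.0e+00] F [ 0.1 -0.2  0.6] 0.761812625116301
4393 ((424.0058898925781, -302.02130126953125), (110.26826477050781, 31.947795867919922), 67.2548599243164) [[459.7342529296875, -257.21661376953125], [451.9753112792969, -254.90867614746094], [403.4795837402344, -309.7737121582031], [388.39373779296875, -346.4222106933594], [417.2549743652344, -358.3507995605469]] 0.01872973729680716
```

View pics/w1.png

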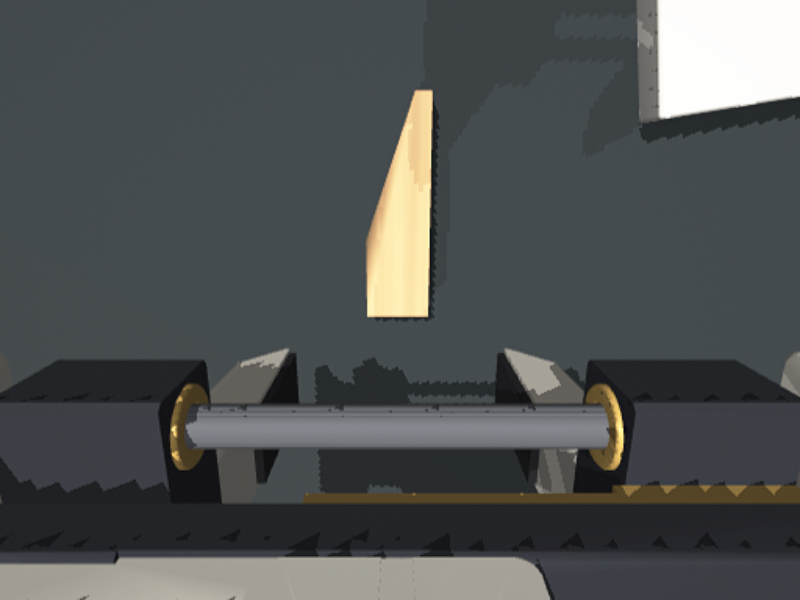

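The wrist view shows the wedge (tail at 398,318, tip at 424,90) centred between the fingers, and its measured pose agrees with the top view within 1 mm. Next I descend and grip.

Call:
{"op": "carry_out", "data": {"plan": [[0.2,0.2,-3,0,7],[0.2,0.2,-6,0,7],[0.2,0.2,-8.5,0,7],[0.2,0.2,-9.7,0,7],[0.2,0.2,-10.2,0,7],[0.2,0.2,-10.2,0,7],[0.2,0.2,-10.2,0,2],[0.2,0.2,-10.2,0,2],[0.2,0.2,-10.2,0,2],[0.2,0.2,-10.2,0,2],[0.2,0.2,-10.2,0,2],[0.2,0.2,-10.2,0,2],[0.2,0.2,-10.2,0,2]]}}

```text
clock: 2.55
position: [0.406, -0.346, 0.0701]
ee_rot: [-2.613, -1.744, 0.002]
force: [-0.6, 0.9, 3.0]
width: 0.342
```

Call:
{"op": "carry_out", "data": {"plan": [[0,0,3,0,2],[0,0,7,0,2],[1,4,10,-0.1,2],[2,8,10,-0.24,2],[3,12,10,-0.38,2],[4,16,10,-0.52,2],[4.5,20,10,-0.66,2],[5,24,10,-0.8,2],[5.5,28,10,-0.94,2],[6,32,10,-1.08,2],[6.2,36,10,-1.2,2],[6.2,40,10,-1.229,2],[6.2,43,9,-1.229,2],[6.2,44.5,8,-1.229,2],[6.2,44.5,8,-1.229,2],[6.2,44.5,8,-1.229,2],[6.2,44.5,8,-1.229,2]]}}

```text
clock: 4.25
position: [0.4682, 0.0976, 0.1504]
ee_rot: [-3.14, 0.084, 0.001]
force: [0.3, -0.4, -0.4]
width: 0.343
```

```bash
sed -i 's/^m=.*/m=np.zeros((2,2),bool)/' w.py; python3 w.py pics/w2.png; cat > shoe.py <<'E'
from h import *
D=np.load("wrist.npz");P=D["P"];im=D["im"].astype(int)
o=np.array([.6207,.0536]);a=np.radians(-2.85);Rm=np.array([[np.cos(a),-np.sin(a)],[np.sin(a),np.cos(a)]])
Q=P.copy();Q[...,:2]=(P[...,:2]-o)@Rm;Q*=1000
np.save("Q.npy",Q)
def pr(n,x0,x1,y0,y1,z0,z1):
    m=(Q[...,0]>x0)&(Q[...,0]<x1)&(Q[...,1]>y0)&(Q[...,1]<y1)&(Q[...,2]>z0)&(Q[...,2]<z1);p=Q[m]
    print(n,len(p),*( [np.percentile(p,[1,50,99],axis=0).round(1).tolist()] if len(p)>5 else []))
pr("rail top",-43,-16,5,30,28,35)
pr("arm",-36,-17,32,60,39,46)
pr("nose",-30,30,-6,25,38,47)
pr("tab",5,45,30,75,52,62)
pr("grip",-20,20,-45,0,60,72)
pr("bed right edge",-60,60,-80,-50,6,14)
pr("wedge(held)",-150,-30,10,70,75,110)
pr("stop",42,70,22,70,28,36)
E
python3 shoe.py
```

```text
4.25 [0.468221   0.09763572 0.15036792] -93.06178852619432 tilt [-7.e-04  2.e-04 -1.e+00] F [ 0.3 -0.4 -0.4] 0.34301578622450785
rail top 634 [[-36.4, 5.3, 28.3], [-27.0, 16.5, 30.6], [-21.1, 22.8, 32.3]]
arm 461 [[-35.8, 39.5, 39.1], [-29.3, 45.3, 40.7], [-23.9, 51.0, 42.3]]
nose 0
tab 0
grip 0
bed right edge 942 [[-57.8, -70.5, 7.0], [-48.0, -59.7, 9.0], [-24.7, -50.3, 13.3]]
wedge(held) 11595 [[-149.1, 13.4, 90.4], [-111.9, 31.8, 98.9], [-53.3, 61.4, 107.3]]
stop 0
```

View pics/w2.png

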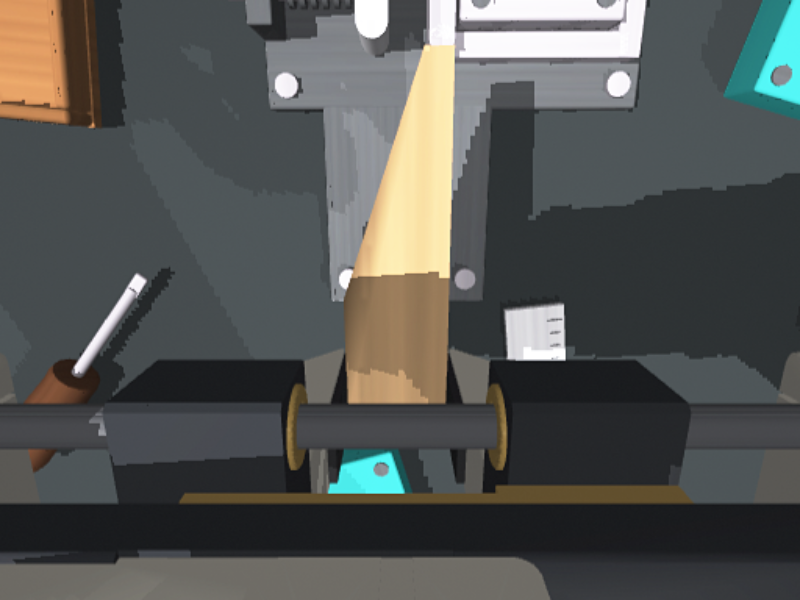

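The wrist view shows the wedge held straight with its tip at (440,45), over the rail end and slot area. I'll measure the wedge's straight side against the rail face in this same view.

```bash
python3 - <<'E'
from h import *
Q=np.load("Q.npy");im=np.load("wrist.npz")["im"].astype(int)
m=(Q[...,2]>88)&(Q[...,2]<110)&(Q[...,0]>-150)&(Q[...,0]<-30)&(Q[...,1]>0)&(Q[...,1]<75)&(im[...,0]-im[...,2]>25)
p=Q[m]
print("z",np.median(p[:,2]),"tip x",np.percentile(p[:,0],99.8))
e=[(x,np.percentile(q:=p[abs(p[:,0]-x)<1.5][:,1],1),np.percentile(q,99)) for x in range(-140,-52,8)]
e=np.array(e);print(e.round(1).tolist())
f=np.polyfit(e[:,0],e[:,1],1);print("straight side yaw deg rel shoe",np.degrees(np.arctan(f[0])),"y at -100",np.polyval(f,-100))
for n,z0,z1,ys in(("rail",28,35,(5,30)),("arm",38,46,(32,60))):
    for x in(-40,-36,-32,-28,-24):
        g=(abs(Q[...,0]-x)<1.5)&(Q[...,2]>z0)&(Q[...,2]<z1)&(Q[...,1]>ys[0])&(Q[...,1]<ys[1]);q=Q[g]
        if len(q)>5:print(n,x,len(q),np.percentile(q[:,1],[2,98]).round(1))
# bed right/left edges, strip edges
g=(Q[...,2]>6)&(Q[...,2]<13)
for x in(-56,-50):
    q=Q[g&(abs(Q[...,0]-x)<1.5)];print("bed",x,q[:,1].min(),q[:,1].max())
for x in(-120,-100,-80):
    q=Q[g&(abs(Q[...,0]-x)<1.5)&(Q[...,1]>-20)&(Q[...,1]<80)];print("strip",x,np.percentile(q[:,1],[.5,99.5]))
q=Q[g&(abs(Q[...,1]+40)<8)];print("bed front x",np.percentile(q[:,0],1), np.percentile(Q[g&(abs(Q[...,1]-30)<30)][:,0],.5))
E
```

```text
z 98.9268508029808 tip x -51.624398387008036
[[-140.0, 20.8, 51.9], [-132.0, 20.6, 51.9], [-124.0, 20.7, 52.2], [-116.0, 20.4, 50.1], [-108.0, 20.7, 47.5], [-100.0, 20.9, 44.8], [-92.0, 20.6, 42.2], [-84.0, 20.8, 39.4], [-76.0, 20.5, 36.8], [-68.0, 20.8, 34.0], [-60.0, 20.6, 31.5]]
straight side yaw deg rel shoe -0.04025882250552989 y at -100 20.67008388469746
rail -36 61 [13.5 22.7]
rail -32 90 [13.6 22.8]
rail -28 132 [ 5.3 22.8]
rail -24 149 [ 5.4 22.8]
arm -36 54 [40.8 48.8]
arm -32 117 [39.5 50.5]
arm -28 123 [39.5 51. ]
arm -24 75 [39.5 50.8]
bed -56 -134.08682456835317 199.40637336078146
bed -50 -115.95052181925332 201.39753986682453
strip -120 [-6.46898145 69.11122351]
strip -100 [-6.29642394 69.02020281]
strip -80 [-6.12578571 68.68184163]
bed front x -57.72586862992538 -232.50722665889307
```

Relative to this view the rail face is at y≈23.0 and the wedge side at 20.7, with the yaw matched. I shift +3 mm in y, then lower onto the strip.

Call:
{"op": "carry_out", "data": {"plan": [[0,0.31,0,0,2],[0,0.31,-3,0,2],[0,0.31,-5.5,0,2],[0,0.31,-7,0,2],[0,0.31,-7.7,0,2],[0,0.31,-7.95,0,2],[0,0.31,-7.95,0,2],[0,0.31,-7.95,0,2]]}}

```text
clock: 5.1
position: [0.4682, 0.1001, 0.0741]
ee_rot: [-3.14, 0.086, -0.001]
force: [-15.8, -3.1, 55.8]
width: 0.348
```

I made an arithmetic slip: I lowered about 9 mm too far, and the fingers and wedge press the strip with 56 N. I'm backing up at once.

Call:
{"op": "carry_out", "data": {"plan": [[0,0,0.3,0,2],[0,0,0.4,0,2],[0,0,0.4,0,2]]}}

```text
clock: 5.4
position: [0.4686, 0.0998, 0.0784]
ee_rot: [-3.14, 0.088, -0.002]
force: [0.5, 0.4, -0.6]
width: 0.341
```

```bash
cat > wm.py <<'E'
from h import *
import sys
im,d,P,K,W=cam("wrist");np.savez("wrist.npz",im=im,P=P)
s=arm.observe();print(s["clock"],s["position"],np.round(s["force"],1),s["width"])
o=np.array([.6207,.0536])+[0.00005,.0011];a=np.radians(-2.85);Rm=np.array([[np.cos(a),-np.sin(a)],[np.sin(a),np.cos(a)]])
Q=P.copy();Q[...,:2]=(P[...,:2]-o)@Rm;Q*=1000;np.save("Q.npy",Q)
i=im.astype(int)
m=(Q[...,2]>18)&(Q[...,2]<60)&(Q[...,0]>-150)&(Q[...,0]<45)&(Q[...,1]>0)&(Q[...,1]<75)&(i[...,0]-i[...,2]>35)
p=Q[m];print("n",len(p),"tip x",np.percentile(p[:,0],99.8))
for x in range(-145,40,12):
    q=p[abs(p[:,0]-x)<1.5]
    if len(q)>5:print(x,np.percentile(q[:,1],[1,99]).round(1),"z",np.median(q[:,2]).round(1))
g=(Q[...,2]>38)&(Q[...,2]<46)&(Q[...,0]>-36)&(Q[...,0]<-20)&(Q[...,1]>30)&(Q[...,1]<75)
if g.sum()>20:print("arm y",np.percentile(Q[g][:,1],[2,98]).round(1))
if len(sys.argv)>1:save(sys.argv[1],cv2.resize(im,(800,600)))
E
python3 wm.py pics/w3.png
```

```text
5.45 [0.46841076 0.09986311 0.07806342] [-0.2  0.2 -0.3] 0.34279062618041395
n 11443 tip x -52.78614089231353
-145 [21.9 52.8] z 32.7
-133 [21.8 52.9] z 33.4
-121 [21.7 52.4] z 33.9
-109 [21.5 48.4] z 34.5
-97 [21.4 44.2] z 35.1
-85 [21.4 40.1] z 35.7
-73 [21.3 35.9] z 36.2
-61 [20.9 31.9] z 36.8
```

View pics/w3.png

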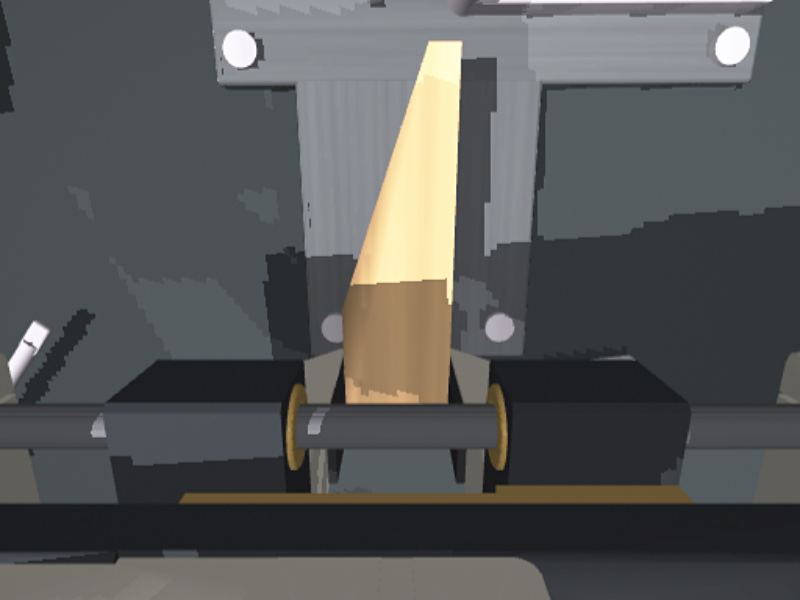

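The wedge is tilted tip-up by about 3° in the grip, with its tip at (445,42). I'll release it so it lies flat on the strip, then regrip.

Call:
{"op": "carry_out", "data": {"plan": [[0,0.1,0,0,2],[0,0.1,0,0,4],[0,0.1,0,0,4.5],[0,0.1,0,0,4.5],[0,0.1,0,0,4.5],[0,0.2,0,0,4.5],[0,0.2,0,0,2],[0,0.2,0,0,2],[0,0.2,0,0,2],[0,0.2,0,0,2],[0,0.2,0,0,2]], "squeeze": 30}}

```text
clock: 6.55
position: [0.4684, 0.1019, 0.0781]
ee_rot: [-3.14, 0.087, -0.002]
force: [-0.6, -0.4, 0.4]
width: 0.344
```

```bash
python3 wm.py
```

```text
6.6 [0.46842711 0.1018782  0.07808958] [0.1 0.1 0. ] 0.3396957522559851
n 10813 tip x -52.37480528331105
-145 [23.9 54.8] z 28.6
-133 [23.3 54.5] z 28.7
-121 [23.2 54.1] z 28.7
-109 [23. 50.] z 28.7
-97 [22.8 46.1] z 28.6
-85 [22.6 41.4] z 28.8
-73 [22.1 37.2] z 28.7
-61 [21.9 32.9] z 28.7
```

Call:
{"op": "carry_out", "data": {"plan": [[0,-0.05,0,0.02,2],[0,-0.1,0,0.02,2],[0.5,-0.12,0,0.02,2],[1,-0.15,0,0.02,2],[1.5,-0.17,0,0.02,2],[2,-0.2,0,0.02,2],[2.5,-0.22,0,0.02,2],[3,-0.25,0,0.02,2],[3,-0.25,0,0.02,2]]}}

```text
clock: 7.5
position: [0.4994, 0.0993, 0.0781]
ee_rot: [-3.14, 0.056, -0.003]
force: [0.6, 0.3, 1.2]
width: 0.347
```

```bash
python3 wm.py
```

```text
7.55 [0.49913343 0.09931442 0.07809136] [-0.5  0.4  0.4] 0.34170744679942466
n 11374 tip x -21.015255767970647
-121 [23.2 54.1] z 28.6
-109 [23.  53.9] z 28.6
-97 [23.  54.2] z 28.7
-85 [23.1 52.2] z 28.7
-73 [22.9 48.5] z 28.6
-61 [22.7 44.4] z 28.6
-49 [22.8 40.1] z 28.7
-37 [22.9 36.3] z 28.6
-25 [22.6 32.2] z 28.6
arm y [38.4 49.7]
```

The wedge is in the slot with no contact force. I push on slowly.

Call:
{"op": "carry_out", "data": {"plan": [[0.3,-0.02,0,0,2],[0.6,-0.03,0,0,2],[0.9,-0.05,0,0,2],[1.2,-0.06,0,0,2],[1.5,-0.08,0,0,2],[1.8,-0.09,0,0,2],[2.1,-0.11,0,0,2],[2.4,-0.12,0,0,2],[2.4,-0.12,0,0,2]]}}

```text
clock: 8.45
position: [0.5208, 0.0979, 0.0781]
ee_rot: [3.141, -0.056, -0.005]
force: [-10.9, 0.0, 14.6]
width: 0.346
```

```bash
python3 wm.py
```

```text
8.5 [0.52084261 0.09786571 0.07805229] [-10.5  -0.7  13.1] 0.3464406605919672
n 10656 tip x -8.752686554557469
-97 [22.7 53.6] z 28.7
-85 [22.6 53.4] z 28.7
-73 [22.6 52. ] z 28.6
-61 [22.3 50.7] z 28.7
-49 [22.4 46.7] z 28.7
-37 [22.4 42.7] z 28.7
-25 [22.1 38.8] z 28.7
-13 [22.2 34.7] z 28.7
arm y [41.2 52.6]
```

Call:
{"op": "carry_out", "data": {"plan": [[0.3,-0.02,0.05,0,2],[0.6,-0.03,0.05,0,2],[0.9,-0.05,0.05,0,2],[1.2,-0.06,0.05,0,2],[1.5,-0.08,0.05,0,2],[1.8,-0.09,0.05,0,2],[2.1,-0.11,0.05,0,2],[2.4,-0.12,0.05,0,2],[2.4,-0.12,0.05,0,2]]}}

```text
clock: 9.4
position: [0.5423, 0.0966, 0.0781]
ee_rot: [3.14, -0.055, -0.013]
force: [-10.3, 0.5, 9.0]
width: 0.345
```

```bash
python3 wm.py pics/w4.png
```

```text
9.45 [0.54233099 0.09661375 0.0780701 ] [-10.5  -0.4   8.2] 0.3470965253662832
n 8758 tip x 21.484751646538083
-73 [22.6 53.3] z 28.6
-61 [22.4 53.6] z 28.6
-49 [22.4 51.2] z 28.6
-37 [22.2 50.1] z 28.6
-25 [22.3 45.6] z 28.7
-13 [22.3 42. ] z 28.6
23 [21.9 29.6] z 28.0
arm y [48.3 59.8]
```

View pics/w4.png

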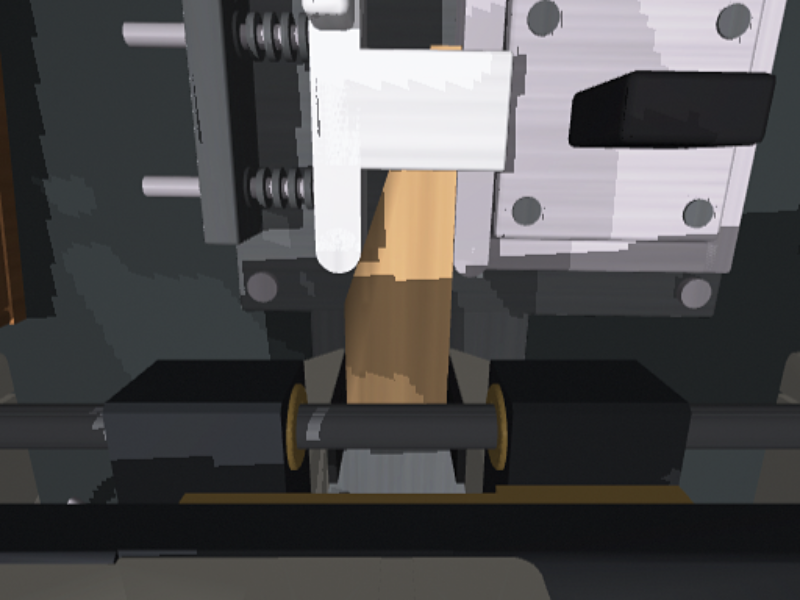

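The catch is open about 10 mm with its nose now ending at (510,110). The wedge is straight along the rail, its tip showing past the nose at (446,46), about 21 mm short of the stop. I push another 19 mm, slowing down.

Call:
{"op": "carry_out", "data": {"plan": [[0.3,-0.02,0.02,0,2],[0.6,-0.03,0.02,0,2],[0.9,-0.05,0.02,0,2],[1.2,-0.06,0.02,0,2],[1.5,-0.08,0.02,0,2],[1.7,-0.09,0.02,0,2],[1.8,-0.09,0.02,0,2],[1.9,-0.1,0.02,0,2],[1.9,-0.1,0.02,0,2]]}}

```text
clock: 10.35
position: [0.5575, 0.0958, 0.0779]
ee_rot: [3.139, -0.054, -0.025]
force: [-15.5, 1.4, 16.3]
width: 0.344
```

```bash
python3 wm.py
```

```text
10.4 [0.55750396 0.09586173 0.07794292] [-15.5   0.4  16.1] 0.3458482769709536
n 8072 tip x 36.08393603222851
-61 [22.5 53.3] z 28.7
-49 [22.4 53.7] z 28.6
-37 [22.5 52. ] z 28.6
-25 [22.5 49.2] z 28.6
-13 [22.6 46.8] z 28.6
23 [22.2 35.1] z 28.6
35 [22.8 31.3] z 28.5
arm y [53.1 64.7]
```

Call:
{"op": "carry_out", "data": {"plan": [[0.4,-0.02,0.03,0,2],[0.5,-0.02,0.03,0,2],[0.6,-0.03,0.03,0,2],[0.7,-0.03,0.03,0,2],[0.8,-0.04,0.03,0,2],[0.8,-0.04,0.03,0,2],[0.8,-0.04,0.03,0,2]]}}

```text
clock: 11.1
position: [0.5631, 0.0956, 0.0778]
ee_rot: [3.138, -0.053, -0.032]
force: [-9.8, -0.2, 9.0]
width: 0.347
```

```bash
python3 wm.py
```

```text
11.15 [0.56309649 0.09561807 0.07781706] [-9.2  1.2  8.7] 0.348652754920565
n 7867 tip x 41.404591834099946
-61 [22.4 53.2] z 28.6
-49 [22.2 53.7] z 28.7
-37 [22.3 53.5] z 28.6
-25 [22.4 50.6] z 28.6
-13 [22.4 48.6] z 28.7
23 [23.  37.2] z 28.7
35 [23.  33.3] z 28.7
arm y [54.1 65.7]
```

The catch reads about 16 mm open. I creep on to feel the stop.

Call:
{"op": "carry_out", "data": {"plan": [[0.3,-0.02,0.02,0,2],[0.4,-0.02,0.02,0,2],[0.4,-0.02,0.02,0,2]]}}

```text
clock: 11.45
position: [0.5647, 0.0956, 0.0778]
ee_rot: [3.138, -0.052, -0.04]
force: [-11.1, 0.5, 10.7]
width: 0.35
```

Call:
{"op": "carry_out", "data": {"plan": [[0.3,-0.02,0.02,0,2],[0.4,-0.02,0.02,0,2],[0.4,-0.02,0.02,0,2]]}}

```text
clock: 11.75
position: [0.5664, 0.0955, 0.0777]
ee_rot: [3.137, -0.051, -0.048]
force: [-11.1, 0.8, 9.8]
width: 0.346
```

```bash
python3 wm.py; python3 -c "
from h import *
s=arm.observe();print(R.from_rotvec(s['ee_rot']).as_matrix()[:,2])"
```

```text
11.8 [0.5664242  0.0955417  0.07770572] [-9.7  0.8 10.2] 0.3462508082304235
n 7786 tip x 44.410198335339594
-49 [22.5 53.3] z 28.6
-37 [22.3 53.6] z 28.7
-25 [22.7 51.1] z 28.7
-13 [22.5 49.2] z 28.6
23 [23.  38.1] z 28.6
35 [23.2 34.2] z 28.6
arm y [54.1 65.8]
[-0.03050781 -0.00332496 -0.999529  ]
```

Call:
{"op": "carry_out", "data": {"plan": [[0.3,-0.02,0.02,0,2],[0.35,-0.02,0.02,0,2],[0.35,-0.02,0.02,0,2]]}}

```text
clock: 12.1
position: [0.5676, 0.0955, 0.0777]
ee_rot: [3.136, -0.051, -0.056]
force: [-9.8, -0.2, 10.3]
width: 0.35
```

Call:
{"op": "carry_out", "data": {"plan": [[0.3,-0.02,0.02,0,2],[0.35,-0.02,0.02,0,2],[0.35,-0.02,0.02,0,2]]}}

```text
clock: 12.4
position: [0.5687, 0.0955, 0.0776]
ee_rot: [3.136, -0.05, -0.063]
force: [-10.2, 0.7, 8.9]
width: 0.346
```

```bash
python3 wm.py pics/w5.png
```

```text
12.45 [0.56869463 0.09550686 0.07763905] [-10.1   0.2   9.7] 0.3462104573620848
n 7677 tip x 44.69994884021694
-49 [22.6 53.3] z 28.8
-37 [22.5 53.5] z 28.7
-25 [22.7 51.6] z 28.7
-13 [22.5 49.2] z 28.6
23 [23.  38.6] z 28.7
35 [23.3 35. ] z 28.6
arm y [54.2 65.8]
```

View pics/w5.png

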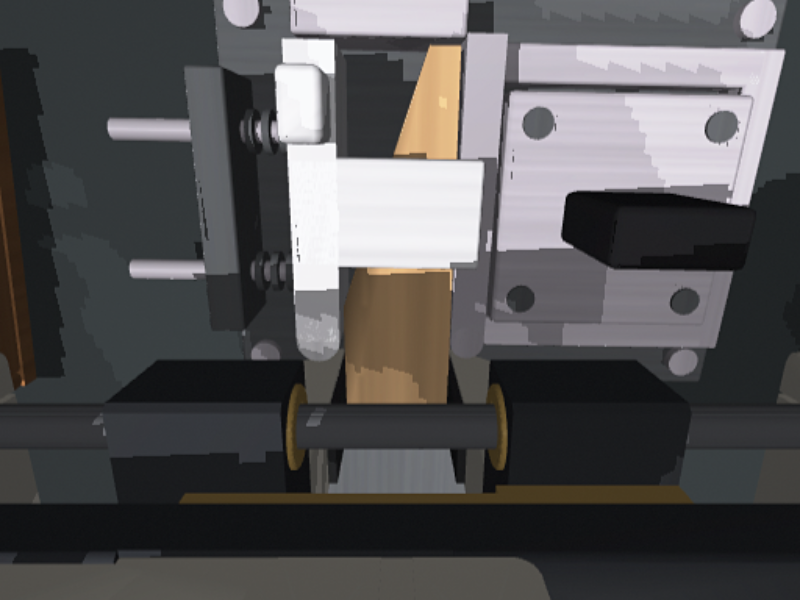

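The view shows the nose clear of the die plate and the wedge tip at (445,45) right at the stop block's edge (y≈37). I'll measure the block's edge against the tip in the same cloud.

```bash
python3 - <<'E'
from h import *
Q=np.load("Q.npy");im=np.load("wrist.npz")["im"]
for n,y0,y1 in(("stop beside tip",24,30),("stop mid",34,50)):
    g=(Q[...,1]>y0)&(Q[...,1]<y1)&(Q[...,0]>30)&(Q[...,0]<75)
    q=Q[g&(Q[...,2]>29.6)&(im[...,2]>120)];print(n,len(q),np.percentile(q[:,0],[0.5,3,50,99]).round(1),np.median(q[:,2]))
c=int(445*512/800)
for v in range(20,36):print(v,im[v,c],Q[v,c].round(1))
g=(Q[...,2]>60)&(Q[...,2]<72)&(abs(Q[...,1]+22)<30)&(abs(Q[...,0])<30);q=Q[g];print("grip",np.percentile(q,[2,98],axis=0).round(1))
E
```

```text
stop beside tip 391 [30.2 33.3 51.3 55.7] 30.561077507822333
stop mid 901 [47.8 48.  51.7 55.5] 30.739360893299594
20 [221 215 224] [48.9 27.8 30.8]
21 [212 205 216] [48.6 27.8 30.7]
22 [190 183 195] [48.2 27.8 30.6]
23 [146 142 150] [48.1 27.7 29.7]
24 [49 46 51] [48.  27.6 28.4]
25 [56 54 57] [47.6 27.5 28.3]
26 [57 55 59] [47.7 27.3 25.7]
27 [52 52 57] [47.7 27.1 23.7]
28 [88 76 69] [47.7 26.9 21.6]
29 [180 145 110] [45.8 27.7 30.5]
30 [235 193 138] [45.6 27.6 29.8]
31 [230 189 136] [45.4 27.5 28.8]
32 [230 188 136] [45.1 27.4 28.4]
33 [229 188 136] [44.7 27.4 28.8]
34 [229 188 136] [44.4 27.4 28.3]
35 [229 188 136] [44.  27.4 28.9]
grip [[ -2.4 -35.   61.1]
 [ 11.   -6.5  65.8]]
```

The tip (45.8) is still about 2 mm from the stop face (47.7), so I keep creeping.

Call:
{"op": "carry_out", "data": {"plan": [[0.3,-0.02,0.02,0,2],[0.4,-0.02,0.02,0,2],[0.5,-0.02,0.02,0,2],[0.5,-0.02,0.02,0,2]]}}

```text
clock: 12.85
position: [0.5707, 0.0955, 0.0775]
ee_rot: [3.135, -0.049, -0.073]
force: [-11.7, 0.5, 11.9]
width: 0.347
```

Call:
{"op": "carry_out", "data": {"plan": [[0.3,-0.02,0.02,0,2],[0.4,-0.02,0.02,0,2],[0.5,-0.02,0.02,0,2],[0.5,-0.02,0.02,0,2]]}}

```text
clock: 13.25
position: [0.5714, 0.0955, 0.0773]
ee_rot: [3.134, -0.048, -0.087]
force: [-16.1, 1.3, 15.3]
width: 0.341
```

```bash
cat > gap.py <<'E'
from h import *
s=arm.observe();print(s["clock"],s["position"],np.round(s["force"],1),R.from_rotvec(s['ee_rot']).as_matrix()[:,2].round(3))
im,d,P,K,W=cam("wrist")
o=np.array([.6207,.0536])+[0.00005,.0011];a=np.radians(-2.85);Rm=np.array([[np.cos(a),-np.sin(a)],[np.sin(a),np.cos(a)]])
Q=P.copy();Q[...,:2]=(P[...,:2]-o)@Rm;Q*=1000;np.save("Q.npy",Q);np.savez("wrist.npz",im=im,P=P)
i=im.astype(int);w=(i[...,0]-i[...,2]>50)&(Q[...,2]>26)&(Q[...,2]<33)&(Q[...,0]>20)&(Q[...,0]<52)&(abs(Q[...,1]-29)<9)
r=np.where(w.any(1))[0].min();c=int(np.median(np.where(w[r+2])[0]))
print("tip pixel",r,c,"x",Q[r,c],Q[r+1,c])
for v in range(max(r-9,0),r+2):print(v,im[v,c],Q[v,c].round(1))
E
python3 gap.py
```

```text
13.25 [0.57141659 0.09548838 0.07726466] [-16.1   1.3  15.3] [-0.056 -0.006 -0.998]
tip pixel 29 284 x [47.52892104 27.99167461 30.5262864 ] [47.32448962 27.89015369 29.62180289]
20 [224 220 227] [50.9 28.  28.9]
21 [224 220 227] [50.3 28.1 30.3]
22 [220 212 222] [49.9 28.1 30.7]
23 [196 188 200] [49.6 28.1 30.2]
24 [196 190 201] [49.5 27.9 29. ]
25 [193 188 199] [48.9 28.1 30.5]
26 [182 176 185] [48.7 28.  30. ]
27 [155 150 159] [48.3 28.  30.1]
28 [107 105 114] [48.1 27.9 28.9]
29 [139 110  82] [47.5 28.  30.5]
30 [239 196 140] [47.3 27.9 29.6]
```

The gap is closed and the force rose from 11 to 16 N, so the wedge is home. I release and rise.

Call:
{"op": "carry_out", "data": {"plan": [[0,0,0,0,4.4],[0,0,0,0,4.4],[0,0,0,0,4.4],[0,0,1,0,4.4],[0,0,3,0,4.4],[0,0,6,0,4.4],[0,0,9,0,4.4],[0,0,11,0,4.4],[0,0,11,0,4.4],[0,0,11,0,4.4]]}}

```text
clock: 14.3
position: [0.5717, 0.0954, 0.1879]
ee_rot: [3.134, -0.048, -0.085]
force: [0.2, 0.7, -0.7]
width: 0.478
```

```bash
python3 gap.py; python3 - <<'E'
from h import *
save("pics/w6.png",cv2.resize(np.load("wrist.npz")["im"],(800,600)))
Q=np.load("Q.npy");P=np.load("wrist.npz")["P"]
g=(Q[...,2]>61)&(Q[...,2]<72)&(abs(Q[...,1]+22)<30)&(abs(Q[...,0])<30);q=Q[g];print("grip",np.percentile(q,[2,50,98],axis=0).round(1)); print(cv2.minAreaRect((P[g][:,:2]*1000).astype(np.float32)))
g=(Q[...,2]>38)&(Q[...,2]<46)&(Q[...,0]>-30)&(Q[...,0]<-14)&(Q[...,1]>30)&(Q[...,1]<75);print("arm y",np.percentile(Q[g][:,1],[2,98]).round(1))
E
```

```text
14.3 [0.5717246  0.09544499 0.1879273 ] [ 0.2  0.7 -0.7] [-0.054 -0.005 -0.999]
tip pixel 57 269 x [47.37419438 27.57515909 29.27860395] [46.66211384 27.57946702 29.8038232 ]
48 [244 240 246] [53.1 27.9 31.4]
49 [245 241 247] [52.5 27.8 30.5]
50 [245 241 247] [51.9 27.8 30.8]
51 [245 241 247] [51.2 27.8 30.7]
52 [245 242 247] [50.6 27.7 30.2]
53 [245 241 247] [49.9 27.8 31.1]
54 [244 241 247] [49.3 27.7 29.8]
55 [241 237 245] [48.5 27.7 31.4]
56 [227 215 218] [48.  27.6 29.6]
57 [248 219 157] [47.4 27.6 29.3]
58 [255 242 186] [46.7 27.6 29.8]
grip [[ -2.6 -35.4  62.3]
 [  4.3 -21.1  64.5]
 [ 10.7  -6.9  66. ]]
((623.4236450195312, 33.015411376953125), (30.252817153930664, 14.114821434020996), 87.87435913085938)
arm y [54.1 65.5]
```

View pics/w6.png

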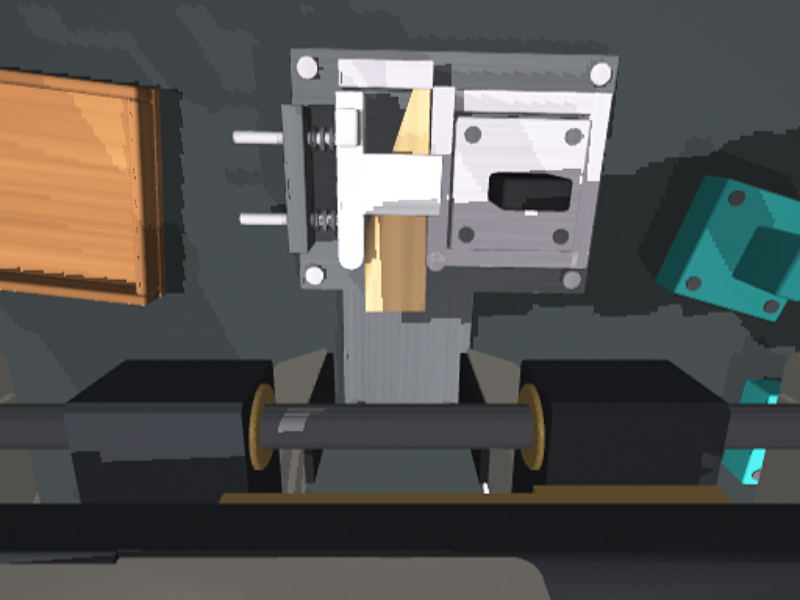

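Confirmed: the wedge tail (395,310) sticks out, its tip at (422,90) meets the stop, the nose (440,185) is clear of the plate, and the catch stands about 15.7 mm open with nothing touching the wedge. The die grip is at (530,190). I check the wrist joint's range before turning the jaws to shoe x.

```bash
python3 -c "
from h import *
s=arm.observe();print(np.round(s['joints'],2)); M=R.from_rotvec(s['ee_rot']).as_matrix();print(np.degrees(np.arctan2(M[1,1],M[0,1])))
for sp in(1.552,-1.59):
  r=R.from_rotvec([0,0,sp]).as_matrix()@M; t=np.array([.623,.0325,.055])-.047*r[:,2];print(sp,np.degrees(np.arctan2(r[1,1],r[0,1])),'TCP',t,'shift cm',100*(t-s['position']))"
```

```text
[-0.21  0.49 -0.06  1.76  0.02  0.94 -1.88]
-91.74876090175022
1.552 -2.825711097446447 TCP [0.62278571 0.03512611 0.10192609] shift cm [ 5.15538628 -6.02156823 -8.5149133 ]
-1.59 177.1509496724489 TCP [0.62321322 0.0298738  0.10192609] shift cm [ 5.19813814 -6.54679868 -8.5149133 ]
```

Call:
{"op": "carry_out", "data": {"plan": [[1,-1.2,0,0.14,5],[2,-2.4,0,0.28,5],[3,-3.6,0,0.42,5],[4,-4.8,0,0.56,5],[5.15,-6,0,0.7,5],[5.15,-6,0,0.84,5],[5.15,-6,0,0.98,5],[5.15,-6,0,1.12,5],[5.15,-6,0,1.26,5],[5.15,-6,0,1.4,5],[5.15,-6,0,1.552,5],[5.15,-6,-1,1.552,5],[5.15,-6,-1,1.552,5],[5.15,-6,-1,1.552,5]]}}

```text
clock: 15.75
position: [0.6222, 0.0352, 0.1759]
ee_rot: [2.248, 2.132, -0.057]
force: [-0.4, 0.3, 0.3]
width: 0.544
```

```bash
python3 w.py pics/w7.png; python3 - <<'E'
from h import *
P=np.load("wrist.npz")["P"];z=P[...,2]
for n,a,b in(("grip",.060,.072),("die top",.028,.036)):
    g=(z>a)&(z<b)&(abs(P[...,0]-.622)<.045)&(abs(P[...,1]-.032)<.03)
    if g.sum()>20:print(n,g.sum(),cv2.minAreaRect((P[g][:,:2]*1000).astype(np.float32)))
E
```

```text
15.75 [0.62223994 0.03517324 0.17594983] -3.0220681690205087 tilt [ 0.0025 -0.0561 -0.9984] F [-0.4  0.3  0.3] 0.5444886397074463
grip 821 ((623.870849609375, 33.38795471191406), (29.570098876953125, 13.314855575561523), 86.59505462646484)
die top 4792 ((623.8744506835938, 32.00032043457031), (59.99300003051758, 66.74880981445312), 89.9863052368164)
```

View pics/w7.png

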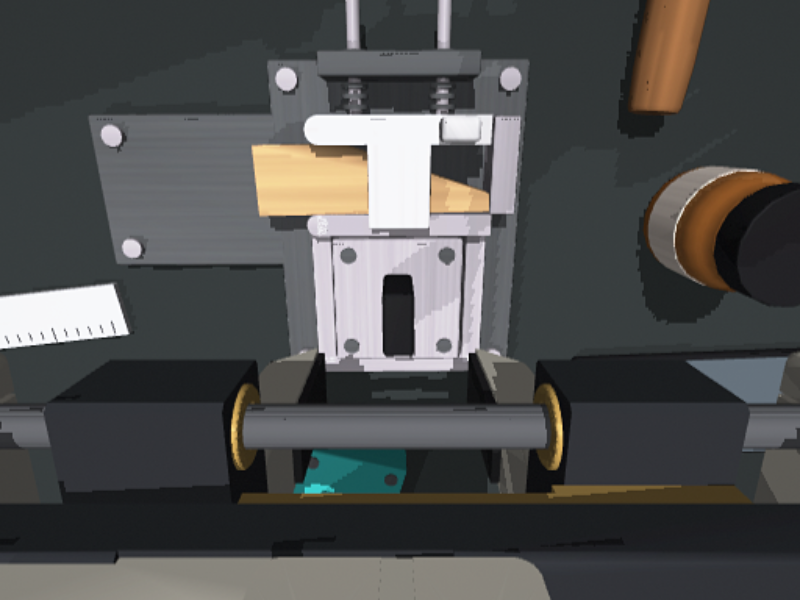

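The view shows the black grip (397,315) centred between the jaws, the nose (400,205) well clear of the plate, and the wedge seated against the stop block (505,165). I descend, grip, and check.

Call:
{"op": "carry_out", "data": {"plan": [[0.15,0.05,-2,0,5],[0.15,0.05,-4,0,5],[0.15,0.05,-6,0,5],[0.15,0.05,-7,0,5],[0.15,0.05,-7.3,0,5],[0.15,0.05,-7.3,0,5],[0.15,0.05,-7.3,0,3],[0.15,0.05,-7.3,0,1],[0.15,0.05,-7.3,0,1],[0.15,0.05,-7.3,0,1],[0.15,0.05,-7.3,0,1],[0.15,0.05,-7.3,0,1],[0.15,0.05,-7.3,0,1]], "squeeze": 45}}

```text
clock: 17.1
position: [0.6239, 0.0358, 0.1036]
ee_rot: [2.247, 2.133, -0.056]
force: [-0.9, -1.3, 4.7]
width: 0.149
```

The width of 13.7 mm matches the grip. I lift slowly.

Call:
{"op": "carry_out", "data": {"plan": [[0,0,0.3,0,1],[0,0,0.7,0,1],[0,0,1.2,0,1],[0,0,1.8,0,1],[0,0,2.5,0,1],[0,0,2.5,0,1]]}}

```text
clock: 17.7
position: [0.6246, 0.036, 0.13]
ee_rot: [2.246, 2.132, -0.054]
force: [0.3, 0.3, -4.5]
width: 0.152
```

Call:
{"op": "carry_out", "data": {"plan": [[0,0,1,0,1],[0,0,3,0,1],[0,0,5,0,1],[0,0,7,0,1],[0,0,7.5,0,1],[0,0,7.5,0,1],[0,0,7.5,0,1]]}}

```text
clock: 18.4
position: [0.6241, 0.0358, 0.2041]
ee_rot: [2.247, 2.132, -0.055]
force: [-0.1, 1.0, -4.0]
width: 0.148
```

```bash
python3 w.py pics/w8.png; python3 - <<'E'
from h import *
im,d,P,K,W=cam("top");np.savez("top.npz",im=im,P=P)
c=im[100:250,90:290];c=cv2.resize(c,(800,600),interpolation=cv2.INTER_CUBIC);save("pics/top2.png",c)
z=P[...,2]
g=(z>.016)&(z<.04)&(abs(P[...,0]-.628)<.08)&(abs(P[...,1]-.277)<.08);print("tray",cv2.minAreaRect((P[g][:,:2]*1000).astype(np.float32)))
E
```

```text
18.4 [0.62408644 0.03578202 0.2041216 ] -2.9820481880157024 tilt [ 0.004  -0.0561 -0.9984] F [-0.1  1.  -4. ] 0.14819286133989287
tray ((627.6137084960938, 276.8138732910156), (113.5410385131836, 112.25628662109375), 81.18855285644531)
```

View pics/w8.png

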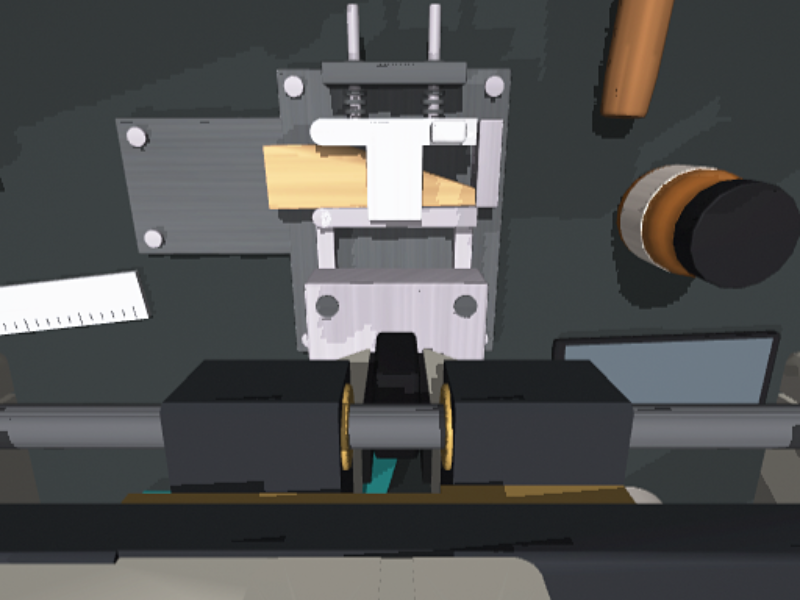

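The die hangs level from the grip, and the wedge and catch are unchanged. I carry it to the tray and lower most of the way.

Call:
{"op": "carry_out", "data": {"plan": [[0,3,0,0,1],[0,6,0,0,1],[0.1,9,0,-0.03,1],[0.2,12,0,-0.06,1],[0.3,15,0,-0.1,1],[0.5,18,0,-0.1,1],[0.5,21,0,-0.1,1],[0.5,23.5,0,-0.1,1],[0.5,24.5,0,-0.1,1],[0.5,24.5,0,-0.1,1],[0.5,24.5,-2,-0.1,1],[0.5,24.5,-4,-0.1,1],[0.5,24.5,-5.5,-0.1,1],[0.5,24.5,-6,-0.1,1],[0.5,24.5,-6,-0.1,1]]}}

```text
clock: 20.0
position: [0.6289, 0.2796, 0.1429]
ee_rot: [2.353, 2.018, -0.062]
force: [0.1, 0.2, -4.3]
width: 0.15
```

```bash
python3 w.py pics/w9.png; python3 - <<'E'
from h import *
P=np.load("wrist.npz")["P"];im=np.load("wrist.npz")["im"].astype(int);z=P[...,2]
g=(z>.016)&(z<.03)&(abs(P[...,0]-.628)<.08)&(abs(P[...,1]-.277)<.08)&(im[...,0]-im[...,2]>40);p=P[g]*1000;print("tray visible rim",p.min(0),p.max(0),cv2.minAreaRect(p[:,:2].astype(np.float32)))
g=(z>.05)&(z<.085)&(abs(P[...,0]-.628)<.05)&(P[...,1]>.28)&(P[...,1]<.34);p=P[g]*1000;print("die top",np.percentile(p,[1,50,99],axis=0).round(1))
E
```

```text
20.0 [0.6288788  0.27963677 0.14293164] -8.760509336244468 tilt [-0.0038 -0.0573 -0.9983] F [ 0.1  0.2 -4.3] 0.14986722915284015
tray visible rim [571.02557357 248.21064324  16.0379442 ] [691.50380137 341.8102085   24.64066329] ((630.9417114257812, 294.9349670410156), (78.79422760009766, 111.6955795288086), 81.08670806884766)
die top [[600.7 281.2  51.3]
 [631.6 298.1  69.9]
 [663.4 312.2  83.7]]
```

View pics/w9.png

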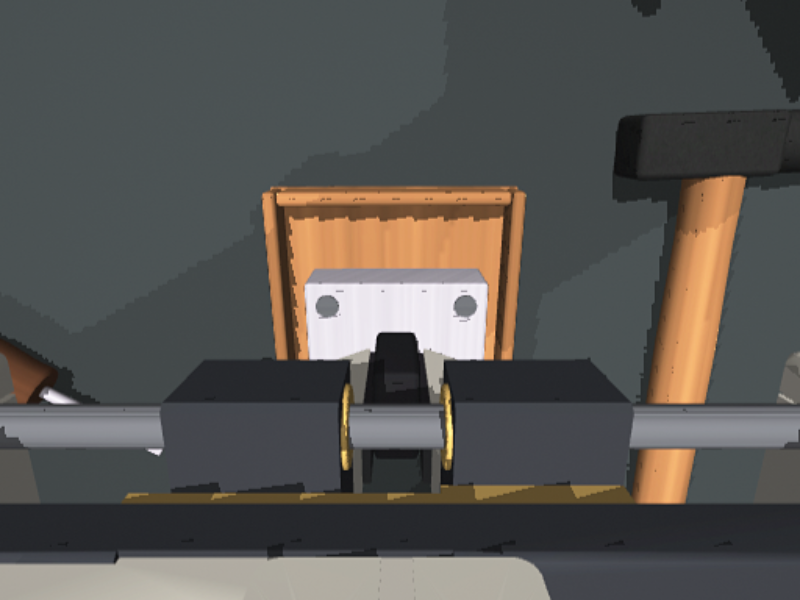

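The die is centred over the tray (die about y 277, tray 278; x within 2 mm). I lower the last 4 cm slowly.

Call:
{"op": "carry_out", "data": {"plan": [[0,0,-1,0,1],[0,0,-2,0,1],[0,0,-2.8,0,1],[0,0,-3.3,0,1],[0,0,-3.7,0,1],[0,0,-4,0,1],[0,0,-4.2,0,1],[0,0,-4.2,0,1]]}}

```text
clock: 20.85
position: [0.6292, 0.2803, 0.1017]
ee_rot: [2.353, 2.018, -0.06]
force: [0.5, 1.2, -5.1]
width: 0.15
```

Call:
{"op": "carry_out", "data": {"plan": [[0,0,-0.1,0,1],[0,0,-0.2,0,1],[0,0,-0.2,0,1]]}}

```text
clock: 21.15
position: [0.6293, 0.2803, 0.0998]
ee_rot: [2.353, 2.018, -0.06]
force: [0.0, -0.2, -4.6]
width: 0.15
```

Call:
{"op": "carry_out", "data": {"plan": [[0,0,-0.1,0,1],[0,0,-0.2,0,1],[0,0,-0.2,0,1]]}}

```text
clock: 21.45
position: [0.6295, 0.2803, 0.0997]
ee_rot: [2.353, 2.017, -0.059]
force: [-3.7, -2.0, 10.5]
width: 0.15
```

The die is on the floor (the force changed from -4.6 to +10.5 N). I release it and rise.

Call:
{"op": "carry_out", "data": {"plan": [[0,0,0.05,0,1],[0,0,0.05,0,3],[0,0,0.05,0,4.5],[0,0,0.05,0,4.5],[0,0,0.05,0,4.5],[0,0,1,0,4.5],[0,0,3,0,4.5],[0,0,6,0,4.5],[0,0,9,0,4.5],[-3,-2,13,0,4.5],[-7,-2,13,0,4.5],[-11,-2,13,0,4.5],[-15,-2,13,0,4.5],[-18,-2,13,0,4.5],[-18,-2,13,0,4.5],[-18,-2,13,0,4.5]]}}

```text
clock: 23.05
position: [0.4495, 0.2606, 0.2307]
ee_rot: [2.351, 2.018, -0.056]
force: [0.4, -1.3, 1.4]
width: 0.487
```

```bash
python3 - <<'E'
from h import *
s=arm.observe();print(s["clock"],s["position"],np.round(s["force"],1),s["width"])
im,d,P,K,W=cam("top");z=P[...,2]
save("pics/top3.png",cv2.resize(im[70:320,60:460],(800,500),interpolation=cv2.INTER_CUBIC))
for n,a,b,x,y,r in(("grip",.055,.075,.628,.277,.03),("die plate",.022,.034,.628,.277,.045),("slab",.012,.04,.618,-.270,.08),("arm/nose",.037,.047,.62,.09,.045)):
    g=(z>a)&(z<b)&(abs(P[...,0]-x)<r)&(abs(P[...,1]-y)<r);p=P[g]*1000
    if g.sum()<10:print(n,g.sum());continue
    A=np.c_[p[:,:2],np.ones(len(p))];f=np.linalg.lstsq(A,p[:,2],rcond=None)[0]
    print(n,len(p),cv2.minAreaRect(p[:,:2].astype(np.float32)),"z",np.median(p[:,2]),"slope",f[:2].round(3))
E
```

```text
23.05 [0.44953016 0.26056147 0.23065024] [ 0.4 -1.3  1.4] 0.4867627280364931
grip 84 ((628.9397583007812, 275.3182373046875), (29.82994842529297, 14.040287971496582), 80.60488891601562) z 60.338281980720495 slope [0.02  0.029]
die plate 593 ((637.249267578125, 273.05023193359375), (67.62580871582031, 81.01278686523438), 81.25151062011719) z 27.012817158275414 slope [0.003 0.   ]
slab 2031 ((618.52294921875, -269.8218994140625), (110.33486938476562, 110.16875457763672), 76.46517944335938) z 21.132357216264943 slope [ 0.003 -0.005]
arm/nose 320 ((624.703857421875, 95.0823974609375), (48.82139587402344, 77.61724090576172), 87.17475891113281) z 41.05567152732387 slope [0.001 0.002]
```

The viewer limit is reached, so I make one last numeric check of the wedge and catch and hand in if it's good.

```bash
python3 - <<'E'
from h import *
im,d,P,K,W=cam("top")
o=np.array([.6207,.0536]);a=np.radians(-2.85);Rm=np.array([[np.cos(a),-np.sin(a)],[np.sin(a),np.cos(a)]])
Q=P.copy();Q[...,:2]=(P[...,:2]-o)@Rm;Q*=1000;i=im.astype(int)
w=(i[...,0]-i[...,2]>40)&(Q[...,2]>22)&(Q[...,2]<36)&(abs(Q[...,0])<90)&(Q[...,1]>15)&(Q[...,1]<65);p=Q[w]
print("wedge",len(p),np.percentile(p,[1,50,99],axis=0).round(1))
g=(Q[...,2]>37)&(Q[...,2]<46)&(Q[...,0]<-16)&(Q[...,0]>-35)&(Q[...,1]>30)&(Q[...,1]<78);print("arm y",np.percentile(Q[g][:,1],[2,98]))
ok=np.percentile(Q[g][:,1],2)>51 and np.percentile(p[:,2],50)<31 and np.percentile(p[:,0],1)>-69
s=arm.observe();print(ok,np.abs(s["dq"]).max())
if ok:print(arm.sign_off())
E
```

```text
wedge 338 [[-63.3  22.7  24.4]
 [-34.2  35.8  28.7]
 [ 44.7  53.1  32.4]]
arm y [54.25447806 65.92368609]
True 0.011263432265818404
the job is handed in; nothing more can be done
None
```

I pushed the wedge home, lifted the die out by its grip, set it down in the tray and handed the job in at about 23 s. No verdict was reported.

**What the last checks showed**
- **Wedge and catch:** the tip was at the stop with a gap of about 0.6 mm or less, and the wedge lay flat. The catch arm sat about 16 mm open after release, and the same after the die was lifted.
- **Die:** it lies flat in the tray. The plate top is at about 28 mm as expected, and the middle is about 2 mm from the tray's. It was lowered slowly and released after touching the floor.
- **Bystanders:** the slab had not moved. I did not re-measure the others, but the arm and what it carried kept clear of them.

**What went wrong or disagreed**
- **Hard press on the strip:** I lowered the held wedge about 9 mm too far because of an arithmetic slip. The fingers and wedge pressed the landing strip with about 56 N at the wrist when the move ended. I only read the force at the end of a move, so I can't rule out that the wedge-on-shoe force briefly passed the 60 N limit. The wedge tilted in the grip, so I released it flat on the strip and regripped.
- **Tool tilt:** the tool leaned by about 0.055 rad while pushing. The die stayed level because the jaws were turned so the lean did not affect it.
- **Camera offset:** the wrist and top cameras disagreed by about 2 to 4 mm in x. I relied on distances measured within one view.
- **Last picture:** the final top view could not be displayed because the 12-picture limit was reached, so the closing checks are from depth data only.

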